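Examine a fresco fragment under the reading lens

ROBOT

A 7-joint arm with a two-finger parallel gripper is mounted at the origin on the work surface. World frame = base frame: x ahead of the robot, y to its left, z up, the work surface at z = 0. Lengths are in m, angles in rad, forces in N, time in s.
With the tool pointing down it reaches from about 0.425 to 0.8 m from the base axis. Payload 8.3 kg.
Tool frame: the origin (TCP) lies between the finger pads; the fingertips stand manip.tip_reach ahead of it and the grasp point (between the pads) lies 11 mm behind it (manip.tip_reach is the distance from the TCP to the fingertips, in m); z points along the fingers, y is the direction in which the jaws open and shut (so a half turn about z gives the same grasp; the last joint's range is limited). The gripper opens to 85 mm and grips with 20 to 120 N. Pads are 22 mm wide; open, the fingers measure 114 mm over their backs; the gripper's body (76 mm by 85 mm) begins 54 mm behind the grasp point. The pads swing forward as they close: fully open they stand 13 mm farther back than shut.
Start: joints at [-1.403, 0.383, 0.016, 1.37, -0.006, 1.388, -0.046], TCP at [0.143, 0.608, 0.239] pointing down, gripper open.
Joint ranges: [-2.95, 2.95], [-0.25, 2.06], [-1.52, 1.56], [0.18, 2.33], [-1.44, 4.58], [0.02, 2.06], [-3.01, 3.01]. Speed limits (rad/s): [2.39, 2.39, 3.01, 3.01, 3.14, 3.14, 3.14].

INTERFACE

Orientations are given as a unit quaternion [w, x, y, z].
In Python, from bench import sensors, vision, close_job, manip gives the robot as it stands. The module is installed in compiled form; this text tells all that it offers.
- The arm moves only by the shell command python3 -m pendant 'ROWS' [FORCE]. ROWS is JSON, a list of rows, each an object with "hand": the finger opening in cm, from 0 to 8.54; "dp": the shift along the tool's x, y, z in cm, a list of three; "angular": the turn, a rotation vector about the tool's x, y, z in degrees, a list of three. A call has 1 to 12 rows; each row is the pose to reach, as a shift and turn from the pose measured when the call began, along the tool's axes at that moment; what a row does not reach only later rows make up. A row lasts 1/12 s, in which the tool goes at most 41.7 mm and 7.16 degrees, less where a joint would pass 70% of its speed; a pose out of reach is approached as far as the arm can. A call with a gripper value outside its range is refused whole. The fingers move at their own pace and stop on an object; FORCE is the grip in N (left out, the last holds). Time passes only in rows, so rows that repeat a pose let the fingers close. It gives the time, the measured TCP pose, the force and the opening at its end, in the units of the state.
- sensors.state(): the state, without advancing time (a new reading comes with each control period).
- vision.grab_frame(name): name is "side" or "top"; returns a dict with "color" (400x640x3 uint8, blue, green, red), "fx", "fy", "cx", "cy" (pixels), "world_from_camera" (4x4, takes a point from camera to world coordinates). Camera axes: x right, y down, z forward; pixel columns grow to the right and rows downward; lengths in m; the calibration is good to about 2 mm. A picture is of the moment at which its call begins. There is no depth.
- close_job(): hands the job in, once; it reports no verdict.
Trained networks look in the newest picture that a camera, given by its name, has taken for a name from the list of things; names that differ only in an ending like _2 or _b are one class to them, and where a whole thing is asked for, a point or a joint stands for the part that bears it (a point fixed in the world has none). Each returns a list of dicts, best first, with "p" (0 to 1); they miss things now and then, are a little off and sometimes report something else, mostly with a low value. They report only what shows in the picture. A call takes as long as a camera call. They do not tell look-alikes from the thing itself.
- vision.trace(camera, target): "pixels" (400x640 bool, what is visible of it) and "uv" ([column, row] in pixels, amid what is visible of it).
The state is a dict: "time_s": time; "joint_positions": joint angles; "dq": joint speeds; "effort": joint torques, N m; "eef_pos": TCP position; "tcp_rot": TCP orientation; "contact_force": force on the tool from outside, world axes, zero at the start; "ft_torque": the same for the moment, N m; "grip_width": finger opening in m.
Only numpy, scipy, OpenCV 4.12 (cv2) and the standard library are available. Lean on these libraries where they do the work, as an engineer would, in place of code of your own. Each camera call takes 0.05 s, during which the arm holds its last target. There are 200 camera calls.

TASK

Open the clear lid of the fragment case all the way back, easing it gently onto its stop. Then pick up the reading lens and hold it level, centred over the blue rosette on the painted fragment, with the lens at the focal height shown by the red pointer of the height gauge. Finish while still holding the lens steady there, with the lid left fully open; never touch the fragment, and leave the gauge, jar, cup and brush where they stand.

Things in the scene. Friction and masses are not known exactly. Their poses are not given: they have to be found in the camera images.
- case: Light wooden tray 170 x 240 x 56 mm (its x, y, z), walls 8 mm, lined with grey foam whose top is 18 mm above the bench; fixed to the bench. Origin at the centre of its underside; its own -x side faces the robot (turned by up to 0.25 rad either way), the lid is hinged along its top +x edge. Two brass stop brackets stand behind the +x side, 39 mm beyond it and up to 102 mm high.
- case_lid (a joint): Angle of the case's lid, rad: 0 shut, 1.75 leaning back on its stop (about 10 degrees past upright). Starts between 0 and 0.2. The lid (wooden frame 170 x 240 x 12 mm with a clear pane, 0.30 kg) has friction hinges, so it stays at whatever angle it is left; moving it takes 2 to 5 N at the handle.
- lid_hinge (a point): Middle of the lid's hinge line, 56 mm above the bench on the case's top +x edge; the hinge line runs along the case's y axis and the lid opens by a positive turn about +y of the case (its handle goes up and away from the robot).
- lid_handle (a point): Middle of the brass bar handle on top of the lid near its free edge: a round bar 10 mm thick, 90 mm long, parallel to the hinge, its axis 33 mm above the lid's top face, on two posts at its ends. With the lid shut it lies 158 mm towards -x of the hinge line and 45 mm above it (moves with the lid). Its axes are the lid's.
- fragment: Loose slab of painted plaster, about 95 x 150 x 22 mm, 0.55 kg, lying on the foam in the case. Origin at the centre of its underside; z is up. Painted face buff with a grey-blue band, grey brush strokes and one blue rosette.
- rosette (a point): Centre of the blue rosette (six blue petals around a cream dot, 25 mm across) on the painted face, 40 mm above the bench.
- loupe: Reading lens lying flat on the bench, 0.11 kg in all: black round rim 66 mm across and 14 mm high around a clear lens, a short brass neck, and a straight dark wooden handle 18 mm wide and 16 mm high reaching from 47 to 139 mm from the lens centre along the loupe's -x axis. Origin under the lens centre on the bench face; z is the lens's axis (up when level).
- loupe_lens (a point): Centre of the lens itself, 7 mm above the loupe's underside.
- loupe_grip (a point): Good place to pinch the handle, just behind the brass neck: 64 mm from the lens centre towards the handle (the loupe balances 42 mm from the lens centre), mid-height, 8 mm above the underside. Fingers close across the handle, along the loupe's y axis.
- gauge: Bench height gauge, 0.9 kg, standing loose: dark steel foot 70 x 60 x 22 mm and an upright black-banded steel rule up to 212 mm high. Origin at the centre of its underside. A red slider is clamped on the rule.
- gauge_pointer (a point): Tip of the red pointer on the gauge's slider, on its centre line; its height above the bench (115 to 155 mm) is the focal height at which the centre of the lens must be held.
- jar: Blue pigment jar with a white cap, 60 mm across, 75 mm high, standing on the bench; leave alone. Origin under its centre.
- cup: Empty white cup, 72 mm across the rim, 85 mm high, standing on the bench; leave alone. Origin under its centre.
- brush: Artist's brush 210 mm long and 10 mm thick, pale wooden handle with a red end, steel ferrule, lying on the bench behind the case; leave alone. Origin under its middle, bristles to its +x.
There are look-alikes about, which are no part of the job. Leave any turquoise look-alike of the loupe alone.

How it is judged:
On the way:
1. the lid leans back on its stop, before the lens is brought over the fragment (value of joint case_lid above 1.69 rad and horizontal distance between loupe_lens and rosette above 0.1 m), for 0.2 s.
At the end, for the whole second after the job is handed in: the lid is on its stop (within 0.06 rad); the lens centre is within 12 mm of the point above the rosette's centre and within 8 mm of the pointer's height, its axis within 0.10 rad (6 degrees) of vertical, still (under 20 mm/s), gripped by the fingers and touching neither fragment, case nor gauge (value of joint case_lid above 1.69 rad and horizontal distance between loupe_lens and rosette below 0.012 m and z of loupe_lens in the frame of gauge_pointer between -0.008 and 0.008 m and angle between loupe's own z axis and vertical below 0.1 rad and linear speed of loupe below 0.02 m/s and contact force between the fingers and loupe above 2 N and contact force between loupe and fragment below 0.1 N and contact force between loupe and case below 0.1 N and contact force between loupe and gauge below 0.1 N); the arm keeps its last pose, push and grip.
It fails at once if the lid is thrown against its stop (over 1.2 rad/s in the last 0.25 rad) (value of joint case_lid above 1.5 rad and velocity of joint case_lid above 1.2 rad/s).
It fails at once if the fragment is touched by the robot or the lens, or is shifted by 8 mm (contact force between any of the fingers, the arm and fragment above 1 N or contact force between loupe and fragment above 0.5 N or distance of rosette from where it was at the start of the episode above 0.008 m).
It fails at once if the gauge or its pointer is shifted by 10 mm (distance of gauge_pointer from where it was at the start of the episode above 0.01 m).
It fails at once if the jar, the cup or the brush is shifted by 20 mm (distance of any of jar, cup, brush from where it was at the start of the episode above 0.02 m).
It also fails if it takes over 59 s, if anything falls off the work surface, if the arm or the gripper's body presses on something with over 40 N, if the wrist force passes 120 N, or if a joint passes its speed limit or range.

## Working session

There is one attempt and no reset: what is moved stays moved. The work goes in short steps, Python scripts to look and compute and a shell command to move; the robot and the scene stay as the last step left them, time stands still between calls to the robot, and variables do not carry over. Pictures are saved under pics/ and viewed, about 8 in all and at most 12, crops included, and the job is handed in when it is done.

```bash
mkdir -p pics
cat > h.py <<'E'
import numpy as np,cv2
from bench import sensors,vision,manip
def grab(n,save=None):
    f=vision.grab_frame(n)
    if save: cv2.imwrite('pics/'+save,f['color'])
    return f
def plane(f,uv,z):
    T=np.array(f['world_from_camera']);d=T[:3,:3]@np.array([(uv[0]-f['cx'])/f['fx'],(uv[1]-f['cy'])/f['fy'],1]);o=T[:3,3]
    return o+d*(z-o[2])/d[2]
def ray(f,uv):
    T=np.array(f['world_from_camera']);d=T[:3,:3]@np.array([(uv[0]-f['cx'])/f['fx'],(uv[1]-f['cy'])/f['fy'],1]);return T[:3,3],d/np.linalg.norm(d)
def tri(f,a,g,b):
    o1,d1=ray(f,a);o2,d2=ray(g,b);A=np.stack([d1,-d2],1);s=np.linalg.lstsq(A,o2-o1,rcond=None)[0]
    return (o1+d1*s[0]+o2+d2*s[1])/2,np.linalg.norm(o1+d1*s[0]-o2-d2*s[1])
def proj(f,p):
    T=np.linalg.inv(np.array(f['world_from_camera']));q=T[:3,:3]@np.array(p)+T[:3,3];return np.array([f['fx']*q[0]/q[2]+f['cx'],f['fy']*q[1]/q[2]+f['cy']])
def R(q): 
    from scipy.spatial.transform import Rotation as r
    return r.from_quat([q[1],q[2],q[3],q[0]])
E
python3 - <<'E'
from h import *
fs={}
for n in('top','side'):
    f=fs[n]=grab(n,n+'1.png');print(n,np.round(f['world_from_camera'],3).tolist(),f['fx'])
    for t in['case','case_lid','lid_hinge','lid_handle','fragment','rosette','loupe','loupe_lens','loupe_grip','gauge','gauge_pointer','jar','cup','brush']:
        for r in vision.trace(n,t)[:3]:
            if r['p']>.2: print(t,round(r['p'],2),np.round(r['uv']),r['pixels'].sum(),np.round(plane(f,r['uv'],0),3))
s=sensors.state();print(s['time_s'],s['eef_pos'],s['tcp_rot'],manip.tip_reach)
E
```

```text
top [[-0.018, -0.978, 0.209, 0.378], [-1.0, 0.017, -0.007, -0.088], [0.003, -0.209, -0.978, 1.136], [0.0, 0.0, 0.0, 1.0]] 415.26424414783656
case 0.67 [259. 204.] 6602 [0.581 0.056 0.   ]
case_lid 0.68 [260. 201.] 5911 [0.589 0.052 0.   ]
lid_handle 0.93 [257. 199.] 5898 [0.594 0.061 0.   ]
loupe 0.89 [400. 215.] 771 [ 0.542 -0.334  0.   ]
loupe 0.78 [334. 263.] 754 [ 0.417 -0.15   0.   ]
loupe 0.55 [469. 240.] 745 [ 0.47  -0.518  0.   ]
loupe_lens 0.96 [466. 239.] 760 [ 0.473 -0.511  0.   ]
loupe_lens 0.81 [398. 210.] 710 [ 0.558 -0.33   0.   ]
loupe_lens 0.8 [336. 265.] 732 [ 0.411 -0.155  0.   ]
loupe_grip 0.91 [466. 243.] 796 [ 0.463 -0.51   0.   ]
loupe_grip 0.85 [333. 265.] 770 [ 0.411 -0.146  0.   ]
loupe_grip 0.59 [398. 212.] 684 [ 0.551 -0.33   0.   ]
gauge 0.64 [164. 150.] 825 [0.741 0.328 0.   ]
gauge 0.54 [258. 202.] 5937 [0.588 0.056 0.   ]
gauge_pointer 0.57 [153. 140.] 178 [0.771 0.361 0.   ]
gauge_pointer 0.31 [397. 213.] 759 [ 0.548 -0.327  0.   ]
jar 0.76 [158. 211.] 555 [0.565 0.333 0.   ]
cup 0.96 [393. 162.] 634 [ 0.695 -0.324  0.   ]
cup 0.75 [399. 210.] 732 [ 0
[... 653 characters left out ...]
0.405 -0.146  0.   ]
loupe_lens 0.62 [423. 335.] 1157 [ 0.473 -0.514  0.   ]
loupe_lens 0.6 [377. 280.] 818 [ 0.545 -0.332  0.   ]
loupe_grip 0.95 [381. 279.] 760 [ 0.554 -0.338  0.   ]
loupe_grip 0.72 [286. 275.] 780 [ 0.406 -0.145  0.   ]
loupe_grip 0.66 [424. 330.] 1086 [ 0.487 -0.509  0.   ]
gauge 0.67 [258. 158.] 502 [0.772 0.374 0.   ]
gauge 0.61 [283. 198.] 2749 [0.652 0.117 0.   ]
gauge_pointer 0.49 [258. 133.] 64 [0.903 0.525 0.   ]
jar 0.7 [382. 278.] 790 [ 0.558 -0.337  0.   ]
cup 0.74 [395. 235.] 881 [ 0.725 -0.26   0.   ]
brush 0.68 [353. 188.] 18 [ 0.841 -0.014  0.   ]
1.5 [0.14292639 0.60840433 0.23927679] [-2.76549883e-05  1.15119451e-01  9.93351654e-01 -4.64242768e-05] 0.008
```

Run:
```python
import cv2,numpy as np
a=cv2.imread('pics/top1.png')[100:300,100:500];b=cv2.imread('pics/side1.png')[90:370,190:510]
cv2.imwrite('pics/a.png',cv2.resize(a,None,fx=2,fy=2,interpolation=3));cv2.imwrite('pics/b.png',cv2.resize(b,(686,600),interpolation=3))
```

```text
(no output)
```

View pics/a.png

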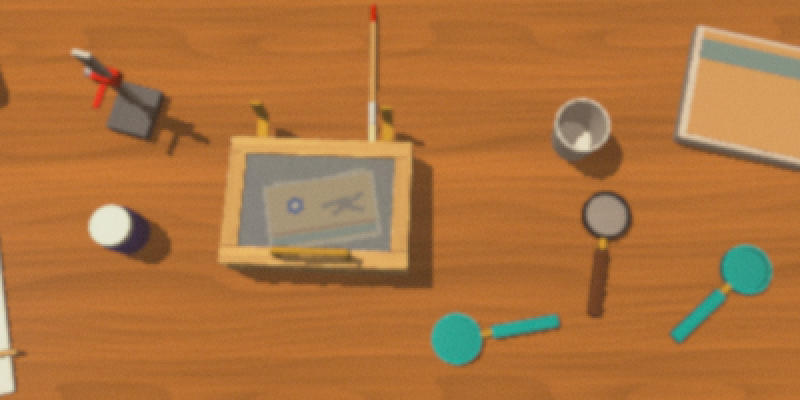

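View pics/b.png

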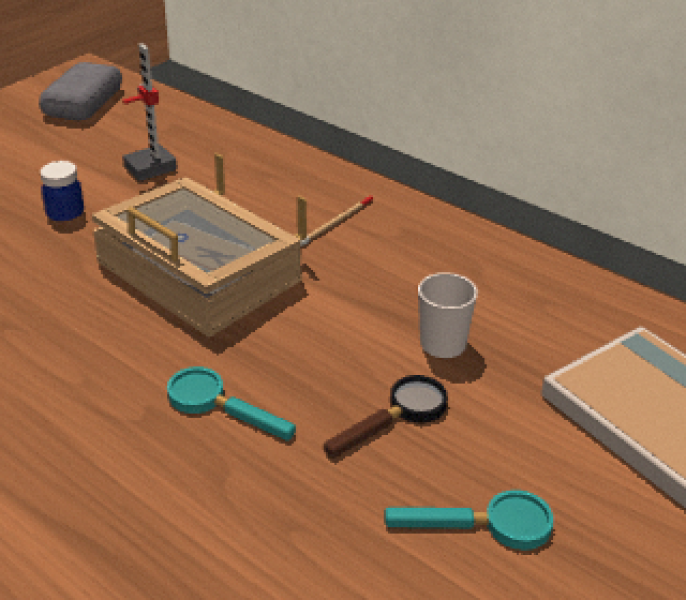

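The top view shows the lid nearly shut. The real loupe (black rim, dark handle) is at crop (607,215) with its handle towards the robot, ending near (596,315). The rosette is at (295,205), the gauge is at upper left with its red pointer tip near (98,105), and the handle bar runs (273,252)–(348,254). The side view agrees: bar ends (130,212)/(177,237), pointer tip (124,100).

Run:
```python
from h import *
f=grab('top');g=grab('side')
A=lambda u,v:(u/2+100,v/2+100)
B=lambda u,v:(u/2.144+190,v/2.143+90)
for n,a,b in[('hl',(273,252),(130,212)),('hr',(348,254),(177,237)),('BL',(233,138),(185,180)),('BR',(412,143),(301,241)),('FR',(409,268),(207,282)),('FL',(219,262),(95,217)),('ptr',(97,107),(124,100)),('ros',(295,205),(181,238)),('lens',(607,215),(419,398)),('hend',(596,315),(330,450))]:
    p,e=tri(f,A(*a),g,B(*b));print(n,np.round(p,3),round(e,4))
print('ros40',plane(f,A(295,205),.04),plane(g,B(181,238),.04))
for q,z in(((607,215),.012),((596,315),.014)):print(plane(f,A(*q),z))
for q,z in(((419,398),.012),((330,450),.012)):print(plane(g,B(*q),z))
for n,im in(('t',f),('s',g)):
    h=cv2.cvtColor(im['color'],cv2.COLOR_BGR2HSV);m=((h[...,0]<6)|(h[...,0]>174))&(h[...,1]>170)&(h[...,2]>90)
    ys,xs=np.where(m);k=(xs<300)&(xs>130)&(ys<180)&((xs<200)|(n=='s'));
    print(n,sorted(zip(xs[k].tolist(),ys[k].tolist())))
```

```text
hl [0.508 0.094 0.113] 0.0036
hr [0.504 0.001 0.116] 0.0061
BL [0.667 0.16  0.063] 0.0015
BR [ 0.655 -0.079  0.067] 0.0022
FR [ 0.487 -0.073  0.091] 0.002
FL [0.502 0.169 0.076] 0.0061
ptr [0.691 0.315 0.135] 0.0019
ros [0.579 0.079 0.04 ] 0.0031
lens [ 0.563 -0.344  0.01 ] 0.0019
hend [ 0.428 -0.321  0.013] 0.0028
ros40 [0.57814186 0.08034749 0.04      ] [0.58099158 0.07894909 0.04      ]
[ 0.56171214 -0.34323681  0.012     ]
[ 0.42654497 -0.31943712  0.014     ]
[ 0.56178502 -0.34601624  0.012     ]
[ 0.42933902 -0.32103879  0.012     ]
t [(145, 138), (146, 137), (146, 138), (147, 136), (147, 137), (147, 138), (147, 139), (147, 151), (147, 152), (148, 137), (148, 138), (148, 139), (148, 148), (148, 149), (148, 150), (148, 151), (148, 152), (149, 137), (149, 138), (149, 139), (149, 140), (149, 146), (149, 147), (149, 148), (149, 149), (149, 150), (149, 151), (150, 138), (150, 139), (150, 140), (150, 141), (150, 142), (150, 143), (150, 144), (150, 145), (150, 146), (150, 147), (150, 148), (151, 138), (151, 139), (151, 140), (151, 141), (151, 142), (151, 143), (151, 144), (151, 145), 
[... 586 characters left out ...]
36), (253, 135), (253, 136), (254, 134), (254, 135), (254, 136), (255, 130), (255, 131), (255, 133), (255, 134), (255, 135), (256, 131), (256, 132), (256, 134), (256, 135), (256, 136), (257, 131), (257, 132), (257, 133), (257, 137), (258, 132), (258, 133), (258, 134), (258, 135), (258, 136), (259, 133), (259, 134), (259, 135), (259, 136), (259, 137), (259, 138), (260, 133), (260, 134), (260, 135), (260, 136), (260, 137), (260, 138), (261, 131), (261, 132), (261, 133), (261, 134), (261, 135), (261, 136), (261, 137), (261, 138), (262, 131), (262, 132), (262, 133), (262, 134), (262, 135), (262, 136), (262, 137), (262, 138), (263, 132), (263, 133), (263, 134), (263, 135), (263, 136), (263, 137)]
```

```bash
cat >> h.py <<'E'
from scipy.spatial.transform import Rotation as Ro
YAW=-0.055; H=np.array([.660,.0405,.056]); cx=np.array([np.cos(YAW),np.sin(YAW),0]); cy=np.array([-cx[1],cx[0],0])
def handle(th,r=.1643):
    a=.2775+th; return H+r*(-np.cos(a)*cx+np.sin(a)*np.array([0,0,1]))
def down(ydir,tilt=0,about=None):
    y=np.array(ydir,float);y/=np.linalg.norm(y);z=np.array([0,0,-1.]);x=np.cross(y,z)
    r=Ro.from_matrix(np.stack([x,y,z],1))
    return Ro.from_rotvec(np.array(about)*tilt)*r if about is not None else r
def go(p,r):
    s=sensors.state();r0=R(s['tcp_rot'])
    return 'dp',np.round(r0.inv().apply(np.array(p)-s['eef_pos'])*100,2).tolist(),'ang',np.round((r0.inv()*r).as_rotvec(degrees=True),1).tolist()
def st():
    s=sensors.state();print('t',round(s['time_s'],2),'p',np.round(s['eef_pos'],4),'F',np.round(s['contact_force'],1),'w',round(s['grip_width'],4),'ax',np.round(R(s['tcp_rot']).as_matrix().T[1:],3).tolist(),'q',np.round(s['joint_positions'],2));return s
E
python3 -c "
from h import *
st();print(handle(.087));print(go(handle(.087)+[0,0,.09],down(cx)))"
```

```text
t 1.6 p [0.1429 0.6084 0.2393] F [-0.1 -0.   0.4] w 0.0859 ax [[0.229, 0.974, -0.0], [-0.0, 0.0, -1.0]] q [-1.4   0.38  0.02  1.37 -0.01  1.39 -0.05]
[0.50672628 0.04893857 0.11457002]
('dp', [-48.21, -46.15, 3.47], 'ang', [-0.0, -0.0, 79.9])
```

```bash
R='{"hand":4,"dp":[-48.2,-46.2,2],"angular":[0,0,80]}'; python3 -m pendant '[{"hand":4,"dp":[-48.2,-46.2,2],"angular":[0,0,80]},{"hand":4,"dp":[-48.2,-46.2,2],"angular":[0,0,80]},{"hand":4,"dp":[-48.2,-46.2,2],"angular":[0,0,80]},{"hand":4,"dp":[-48.2,-46.2,2],"angular":[0,0,80]},{"hand":4,"dp":[-48.2,-46.2,2],"angular":[0,0,80]},{"hand":4,"dp":[-48.2,-46.2,2],"angular":[0,0,80]},{"hand":4,"dp":[-48.2,-46.2,2],"angular":[0,0,80]},{"hand":4,"dp":[-48.2,-46.2,2],"angular":[0,0,80]},{"hand":4,"dp":[-48.2,-46.2,2],"angular":[0,0,80]},{"hand":4,"dp":[-48.2,-46.2,2],"angular":[0,0,80]},{"hand":4,"dp":[-48.2,-46.2,2],"angular":[0,0,80]},{"hand":4,"dp":[-48.2,-46.2,2],"angular":[0,0,80]}]' 30
python3 -c "
from h import *
st();print(go(handle(.087)+[0,0,.09],down(cx)))"
```

```text
time_s: 2.6
eef_pos: [0.4158, 0.1873, 0.2246]
tcp_rot: [-0.0, 0.729, 0.684, 0.001]
contact_force: [2.2, 1.0, -0.6]
grip_width: 0.0402
t 2.6 p [0.4158 0.1873 0.2246] F [ 2.2  1.  -0.6] w 0.0402 ax [[0.998, -0.064, 0.001], [0.001, 0.001, -1.0]] q [-0.96  0.01  0.48  1.85 -0.01  1.28 -0.55]
('dp', [-13.23, 9.96, 2.0], 'ang', [0.0, -0.1, -0.5])
```

```bash
python3 -m pendant '[{"hand":4,"dp":[-4,3,0.5],"angular":[0,0,-0.5]},{"hand":4,"dp":[-8,6,1],"angular":[0,0,-0.5]},{"hand":4,"dp":[-11,8.3,2],"angular":[0,0,-0.5]},{"hand":4,"dp":[-13.2,10,4],"angular":[0,0,-0.5]},{"hand":4,"dp":[-13.2,10,5],"angular":[0,0,-0.5]},{"hand":4,"dp":[-13.2,10,5],"angular":[0,0,-0.5]}]'
python3 - <<'E'
from h import *
st();print(go(handle(.087),down(cx)))
f=grab('top');g=grab('side')
a=cv2.resize(f['color'][140:280,180:340],(640,560),interpolation=3)[:, :]
b=cv2.resize(g['color'][110:270,220:380],(560,560),interpolation=3)
cv2.imwrite('pics/c.png',cv2.resize(np.hstack([a,b]),(800,373)))
E
```

```text
time_s: 3.1
eef_pos: [0.5068, 0.0455, 0.1722]
tcp_rot: [-0.0, 0.728, 0.685, -0.001]
contact_force: [-1.1, 0.6, -1.0]
grip_width: 0.0398
t 3.1 p [0.5068 0.0455 0.1722] F [-1.1  0.6 -1. ] w 0.0398 ax [[0.998, -0.061, -0.002], [-0.002, -0.002, -1.0]] q [-0.72  0.2   0.65  1.8  -0.13  1.18 -0.09]
('dp', [0.35, -0.01, 5.77], 'ang', [-0.1, 0.1, -0.4])
```

View pics/c.png

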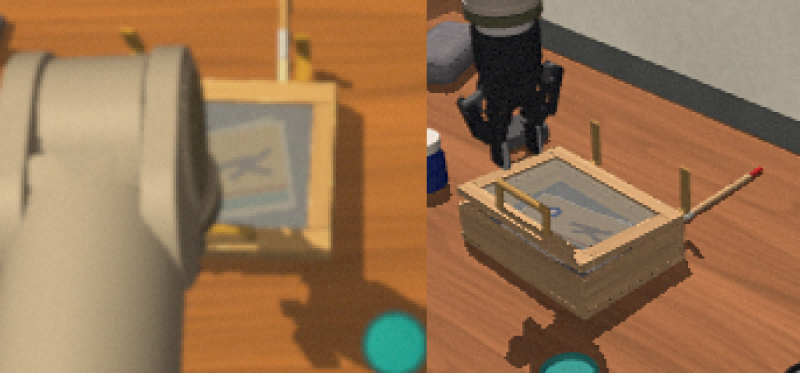

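The side view shows the fingers straddling the bar plane directly above its middle (bar mid at crop (523,196), fingers around (523,156)). I'll descend and grip.

```bash
python3 -m pendant '[{"hand":4,"dp":[0.2,0,2],"angular":[0,0,-0.4]},{"hand":4,"dp":[0.3,0,4],"angular":[0,0,-0.4]},{"hand":4,"dp":[0.3,0,5.5],"angular":[0,0,-0.4]},{"hand":4,"dp":[0.3,0,6.2],"angular":[0,0,-0.4]},{"hand":3,"dp":[0.3,0,6.2],"angular":[0,0,-0.4]},{"hand":2,"dp":[0.3,0,6.2],"angular":[0,0,-0.4]},{"hand":0.5,"dp":[0.3,0,6.2],"angular":[0,0,-0.4]},{"hand":0.5,"dp":[0.3,0,6.2],"angular":[0,0,-0.4]},{"hand":0.5,"dp":[0.3,0,6.2],"angular":[0,0,-0.4]},{"hand":0.5,"dp":[0.3,0,6.2],"angular":[0,0,-0.4]}]' 30
python3 - <<'E'
from h import *
s=st();g=grab('side');b=cv2.resize(g['color'][130:250,220:360],(560,480),interpolation=3);cv2.imwrite('pics/d.png',b)
p0=s['eef_pos']
for d in(.15,.3,.45,.6): print(d,go(p0+handle(.087+d)-handle(.087),down(cx)))
E
```

```text
time_s: 4.03
eef_pos: [0.5071, 0.0531, 0.1131]
tcp_rot: [-0.001, 0.724, 0.69, 0.001]
contact_force: [-2.2, 2.5, 3.4]
grip_width: 0.0085
t 4.03 p [0.5071 0.0531 0.1131] F [-2.2  2.5  3.4] w 0.0085 ax [[0.999, -0.048, -0.0], [0.0, 0.002, -1.0]] q [-0.71  0.27  0.63  1.87 -0.19  1.05 -0.05]
0.15 ('dp', [-0.0, 1.05, -2.24], 'ang', [-0.0, -0.1, 0.4])
0.3 ('dp', [-0.01, 2.42, -4.29], 'ang', [-0.0, -0.1, 0.4])
0.45 ('dp', [-0.02, 4.08, -6.11], 'ang', [-0.0, -0.1, 0.4])
0.6 ('dp', [-0.03, 5.99, -7.66], 'ang', [-0.0, -0.1, 0.4])
```

View pics/d.png

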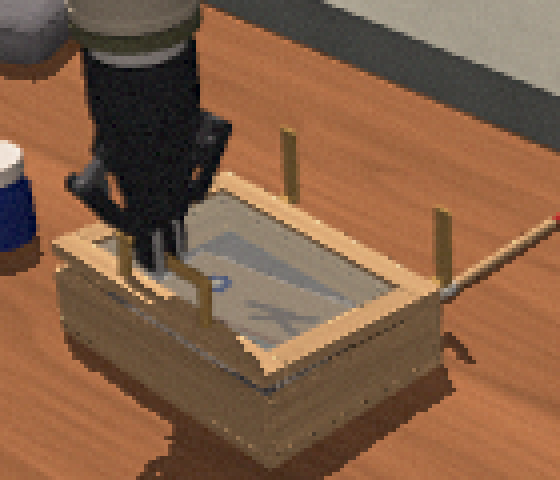

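Picture: both fingers are around the bar at (165,250) in the crop, and the opening stopped at 8.5 mm on the bar. Opening starts.

```bash
python3 -m pendant '[{"hand":0.5,"dp":[0,0.3,-0.75],"angular":[0,0,0]},{"hand":0.5,"dp":[0,0.65,-1.5],"angular":[0,0,0]},{"hand":0.5,"dp":[0,1.05,-2.24],"angular":[0,0,0]},{"hand":0.5,"dp":[0,1.45,-2.95],"angular":[0,0,0]},{"hand":0.5,"dp":[0,1.9,-3.6],"angular":[0,0,0]},{"hand":0.5,"dp":[0,2.4,-4.3],"angular":[0,0,0]},{"hand":0.5,"dp":[0,2.95,-4.95],"angular":[0,0,0]},{"hand":0.5,"dp":[0,3.5,-5.5],"angular":[0,0,0]},{"hand":0.5,"dp":[0,4.1,-6.1],"angular":[0,0,0]},{"hand":0.5,"dp":[0,4.7,-6.65],"angular":[0,0,0]},{"hand":0.5,"dp":[0,5.3,-7.2],"angular":[0,0,0]},{"hand":0.5,"dp":[0,6,-7.65],"angular":[0,0,0]}]' 40
python3 - <<'E'
from h import *
s=st();g=grab('side');b=cv2.resize(g['color'][80:250,220:380],(560,595),interpolation=3);cv2.imwrite('pics/e.png',b)
p0=np.array([.5071,.0531,.1131])
for d in(.8,1.,1.2,1.4,1.6): print(d,go(p0+handle(.087+d)-handle(.087),down(cx)))
E
```

```text
time_s: 5.08
eef_pos: [0.5646, 0.0501, 0.1914]
tcp_rot: [-0.003, 0.724, 0.69, -0.001]
contact_force: [-24.6, 1.7, 24.2]
grip_width: 0.008
t 5.08 p [0.5646 0.0501 0.1914] F [-24.6   1.7  24.2] w 0.008 ax [[0.999, -0.048, -0.007], [-0.006, 0.003, -1.0]] q [-0.65  0.33  0.65  1.63 -0.21  1.26 -0.02]
0.8 ('dp', [-0.02, 2.93, -1.3], 'ang', [-0.2, -0.2, 0.4])
1.0 ('dp', [-0.04, 6.06, -2.3], 'ang', [-0.2, -0.2, 0.4])
1.2 ('dp', [-0.06, 9.32, -2.66], 'ang', [-0.2, -0.2, 0.4])
1.4 ('dp', [-0.08, 12.59, -2.36], 'ang', [-0.2, -0.2, 0.4])
1.6 ('dp', [-0.11, 15.73, -1.43], 'ang', [-0.2, -0.2, 0.4])
```

View pics/e.png

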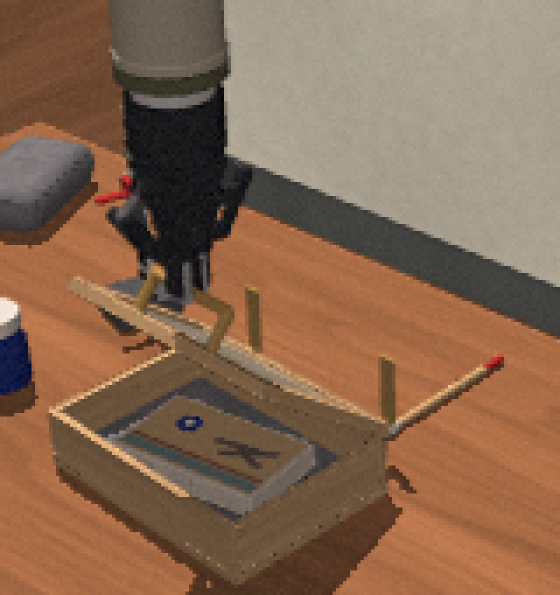

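The lid is about 0.65 rad open, with the fragment uncovered and undisturbed. The 25 N force shows my arc was slightly off, so I'll refit from the two measured poses.

Run:
```python
from h import *
s=sensors.state();p=np.array(s['eef_pos'])
for a in(1.035,1.135,1.235,1.335,1.435,1.535,1.635): print(a-.2775,go(p+.1643*((-np.cos(a)+np.cos(.935))*cx+np.array([0,0,np.sin(a)-np.sin(.935)])),down(cx)))
```

```text
0.7574999999999998 ('dp', [-0.01, 1.36, -0.91], 'ang', [-0.2, -0.2, 0.4])
0.8574999999999999 ('dp', [-0.01, 2.81, -1.69], 'ang', [-0.2, -0.2, 0.4])
0.9575 ('dp', [-0.02, 4.33, -2.31], 'ang', [-0.2, -0.2, 0.4])
1.0574999999999999 ('dp', [-0.03, 5.91, -2.78], 'ang', [-0.2, -0.2, 0.4])
1.1575 ('dp', [-0.04, 7.52, -3.09], 'ang', [-0.2, -0.2, 0.4])
1.2574999999999998 ('dp', [-0.05, 9.16, -3.24], 'ang', [-0.2, -0.2, 0.4])
1.3575 ('dp', [-0.06, 10.8, -3.22], 'ang', [-0.2, -0.2, 0.4])
```

```bash
python3 -m pendant '[{"hand":0.5,"dp":[0,0.7,-0.5],"angular":[0,0,0]},{"hand":0.5,"dp":[0,1.36,-0.91],"angular":[0,0,0]},{"hand":0.5,"dp":[0,2.1,-1.33],"angular":[0,0,0]},{"hand":0.5,"dp":[0,2.8,-1.7],"angular":[0,0,0]},{"hand":0.5,"dp":[0,3.55,-2],"angular":[0,0,0]},{"hand":0.5,"dp":[0,4.33,-2.31],"angular":[0,0,0]},{"hand":0.5,"dp":[0,5.1,-2.55],"angular":[0,0,0]},{"hand":0.5,"dp":[0,5.9,-2.78],"angular":[0,0,0]},{"hand":0.5,"dp":[0,6.7,-2.95],"angular":[0,0,0]},{"hand":0.5,"dp":[0,7.5,-3.1],"angular":[0,0,0]},{"hand":0.5,"dp":[0,8.2,-3.2],"angular":[0,0,0]},{"hand":0.5,"dp":[0,8.2,-3.2],"angular":[0,0,0]}]' 40
python3 - <<'E'
from h import *
from scipy.optimize import least_squares
s=st();p=np.array(s['eef_pos'])
P=np.array([[.5071,.0531,.1131],[.5646,.0501,.1914],p]);X=np.stack([P@cx,P[:,2]],1)
c=least_squares(lambda c:np.hypot(*(X-c).T)-.1643,[.66,.056]).x;A=np.arctan2(X[:,1]-c[1],-(X[:,0]-c[0]));print(c,A-.2775)
a0=A[-1]
for a in np.arange(a0+.1,2.06,.1): print(round(a-.2775,3),go(p+.1643*((-np.cos(a)+np.cos(a0))*cx+np.array([0,0,np.sin(a)-np.sin(a0)])),down(cx)))
E
```

```text
time_s: 6.13
eef_pos: [0.6499, 0.0455, 0.2255]
tcp_rot: [-0.001, 0.724, 0.69, 0.0]
contact_force: [-0.2, 1.8, 3.8]
grip_width: 0.0082
t 6.13 p [0.6499 0.0455 0.2255] F [-0.2  1.8  3.8] w 0.0082 ax [[0.999, -0.048, -0.001], [-0.001, 0.003, -1.0]] q [-0.54  0.5   0.63  1.33 -0.3   1.4   0.04]
[0.65980749 0.06117994] [0.04303553 0.64416568 1.21224739]
1.312 ('dp', [-0.01, 1.64, -0.05], 'ang', [-0.1, -0.1, 0.4])
1.412 ('dp', [-0.02, 3.28, 0.06], 'ang', [-0.1, -0.1, 0.4])
1.512 ('dp', [-0.03, 4.9, 0.33], 'ang', [-0.1, -0.1, 0.4])
1.612 ('dp', [-0.04, 6.48, 0.76], 'ang', [-0.1, -0.1, 0.4])
1.712 ('dp', [-0.06, 8.02, 1.35], 'ang', [-0.1, -0.1, 0.4])
```

```bash
python3 -m pendant '[{"hand":0.5,"dp":[0,0.6,-0.03],"angular":[0,0,0]},{"hand":0.5,"dp":[0,1.2,-0.05],"angular":[0,0,0]},{"hand":0.5,"dp":[0,1.8,-0.05],"angular":[0,0,0]},{"hand":0.5,"dp":[0,2.4,-0.01],"angular":[0,0,0]},{"hand":0.5,"dp":[0,2.9,0.03],"angular":[0,0,0]},{"hand":0.5,"dp":[0,3.4,0.08],"angular":[0,0,0]},{"hand":0.5,"dp":[0,3.9,0.15],"angular":[0,0,0]},{"hand":0.5,"dp":[0,4.4,0.23],"angular":[0,0,0]},{"hand":0.5,"dp":[0,4.9,0.33],"angular":[0,0,0]},{"hand":0.5,"dp":[0,5.3,0.43],"angular":[0,0,0]},{"hand":0.5,"dp":[0,5.7,0.54],"angular":[0,0,0]},{"hand":0.5,"dp":[0,6.1,0.65],"angular":[0,0,0]}]' 40
python3 - <<'E'
from h import *
s=st();p=np.array(s['eef_pos']);c=np.array([.6598,.0612])
a0=np.arctan2(p[2]-c[1],-(p@cx-c[0]));print(a0-.2775)
for a in np.arange(a0+.05,2.12,.05): print(round(a-.2775,3),go(p+.1643*((-np.cos(a)+np.cos(a0))*cx+np.array([0,0,np.sin(a)-np.sin(a0)])),down(cx)))
E
```

```text
time_s: 7.13
eef_pos: [0.7118, 0.0421, 0.2194]
tcp_rot: [-0.001, 0.724, 0.69, 0.001]
contact_force: [-2.3, 0.5, 5.8]
grip_width: 0.0079
t 7.13 p [0.7118 0.0421 0.2194] F [-2.3  0.5  5.8] w 0.0079 ax [[0.999, -0.049, -0.0], [0.0, 0.002, -1.0]] q [-0.45  0.65  0.61  1.13 -0.36  1.47  0.06]
1.5911518676272216
1.641 ('dp', [-0.01, 0.78, 0.26], 'ang', [-0.0, -0.1, 0.4])
1.691 ('dp', [-0.01, 1.54, 0.56], 'ang', [-0.0, -0.1, 0.4])
1.741 ('dp', [-0.02, 2.29, 0.9], 'ang', [-0.0, -0.1, 0.4])
1.791 ('dp', [-0.02, 3.02, 1.27], 'ang', [-0.0, -0.1, 0.4])
1.841 ('dp', [-0.03, 3.74, 1.68], 'ang', [-0.0, -0.1, 0.4])
```

Ease onto the stop, watching the force.

```bash
python3 -m pendant '[{"hand":0.5,"dp":[0,0.3,0.1],"angular":[0,0,0]},{"hand":0.5,"dp":[0,0.6,0.2],"angular":[0,0,0]},{"hand":0.5,"dp":[0,0.9,0.3],"angular":[0,0,0]},{"hand":0.5,"dp":[0,1.2,0.42],"angular":[0,0,0]},{"hand":0.5,"dp":[0,1.45,0.52],"angular":[0,0,0]},{"hand":0.5,"dp":[0,1.7,0.62],"angular":[0,0,0]},{"hand":0.5,"dp":[0,1.95,0.74],"angular":[0,0,0]},{"hand":0.5,"dp":[0,2.15,0.84],"angular":[0,0,0]},{"hand":0.5,"dp":[0,2.3,0.9],"angular":[0,0,0]},{"hand":0.5,"dp":[0,2.4,0.95],"angular":[0,0,0]}]' 40
python3 - <<'E'
from h import *
s=st();p=np.array(s['eef_pos']);c=np.array([.6598,.0612])
print(np.arctan2(p[2]-c[1],-(p@cx-c[0]))-.2775)
E
```

```text
time_s: 7.97
eef_pos: [0.7338, 0.041, 0.2114]
tcp_rot: [-0.002, 0.724, 0.69, -0.0]
contact_force: [-22.9, 1.8, 20.8]
grip_width: 0.0074
t 7.97 p [0.7338 0.041  0.2114] F [-22.9   1.8  20.8] w 0.0074 ax [[0.999, -0.049, -0.004], [-0.004, 0.003, -1.0]] q [-0.41  0.71  0.6   1.05 -0.38  1.49  0.06]
1.7330074135444533
```

The tangential force is about 30 N, well above hinge friction, and the angle is about 1.73 rad, so the lid is on its stop. Release, rise, then check.

```bash
python3 -m pendant '[{"hand":1.2,"dp":[0,-0.2,-0.1],"angular":[0,0,0]},{"hand":1.8,"dp":[0,-0.2,-0.2],"angular":[0,0,0]},{"hand":1.8,"dp":[0,-0.2,-0.3],"angular":[0,0,0]},{"hand":1.8,"dp":[0,-0.2,-1],"angular":[0,0,0]},{"hand":1.8,"dp":[0,-0.2,-2.5],"angular":[0,0,0]},{"hand":1.8,"dp":[0,-0.2,-4.5],"angular":[0,0,0]},{"hand":1.8,"dp":[0,-0.2,-7],"angular":[0,0,0]},{"hand":3,"dp":[0,-0.2,-8],"angular":[0,0,0]}]' 30
python3 - <<'E'
from h import *
s=st();g=grab('side');b=cv2.resize(g['color'][80:250,220:380],(560,595),interpolation=3);cv2.imwrite('pics/f.png',b)
print(go([.499,-.333,.16],down([-.181,-.9835,0])))
E
```

```text
time_s: 8.63
eef_pos: [0.733, 0.0406, 0.2952]
tcp_rot: [-0.001, 0.724, 0.69, 0.001]
contact_force: [0.7, -0.2, 1.0]
grip_width: 0.0288
t 8.63 p [0.733  0.0406 0.2952] F [ 0.7 -0.2  1. ] w 0.0288 ax [[0.999, -0.049, 0.0], [0.0, 0.003, -1.0]] q [-0.38  0.69  0.62  0.89 -0.38  1.65  0.04]
('dp', [-38.48, -21.63, 13.47], 'ang', [-0.0, -0.2, 97.6])
```

View pics/f.png

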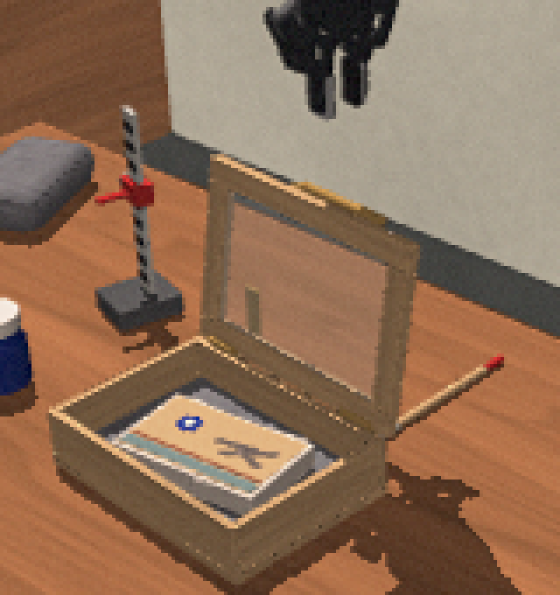

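The lid leans back on the stop (free edge at (215,160)–(415,245) in the crop) and the rosette is now clearly visible at (189,423). On to the loupe.

```bash
python3 -m pendant '[{"hand":5,"dp":[-38.5,-21.6,3],"angular":[0,0,97.6]},{"hand":5,"dp":[-38.5,-21.6,3],"angular":[0,0,97.6]},{"hand":5,"dp":[-38.5,-21.6,3],"angular":[0,0,97.6]},{"hand":5,"dp":[-38.5,-21.6,3],"angular":[0,0,97.6]},{"hand":5,"dp":[-38.5,-21.6,5],"angular":[0,0,97.6]},{"hand":5,"dp":[-38.5,-21.6,7],"angular":[0,0,97.6]},{"hand":5,"dp":[-38.5,-21.6,10],"angular":[0,0,97.6]},{"hand":5,"dp":[-38.5,-21.6,13.5],"angular":[0,0,97.6]},{"hand":5,"dp":[-38.5,-21.6,16],"angular":[0,0,97.6]},{"hand":5,"dp":[-38.5,-21.6,18],"angular":[0,0,97.6]},{"hand":5,"dp":[-38.5,-21.6,18],"angular":[0,0,97.6]},{"hand":5,"dp":[-38.5,-21.6,18],"angular":[0,0,97.6]}]' 30
python3 - <<'E'
from h import *
s=st()
f=grab('top')
for t in('rosette','gauge_pointer','loupe'):
  for n in('top','side'):
    if t=='loupe' and n=='top': pass
    ff=f if n=='top' else (g if t!='rosette' else grab('side'))
    g=ff if n=='side' else None
    for r in vision.trace(n,t)[:3]: print(t,n,round(r['p'],2),np.round(r['uv'],1),r['pixels'].sum())
print(go([.499,-.333,.06],down([-.181,-.9835,0])))
E
```

```text
time_s: 9.68
eef_pos: [0.4979, -0.334, 0.1127]
tcp_rot: [-0.002, 1.0, 0.008, 0.001]
contact_force: [0.7, 0.8, 0.1]
grip_width: 0.0498
t 9.68 p [ 0.4979 -0.334   0.1127] F [0.7 0.8 0.1] w 0.0498 ax [[0.015, -1.0, -0.003], [0.002, 0.003, -1.0]] q [-0.14  0.59  0.96  1.64 -0.52  1.19 -0.62]
rosette top 0.66 [259.8 204.8] 1936
rosette side 0.67 [281.9 209.4] 1098
rosette side 0.19 [219.  175.4] 472
gauge_pointer top 0.51 [152.2 140.3] 147
gauge_pointer side 0.46 [258.5 134.2] 67
loupe top 0.7 [469.7 245.3] 412
loupe top 0.52 [399.7 202. ] 271
loupe top 0.51 [325.2 263.7] 227
loupe side 0.95 [423.5 328.6] 1093
loupe side 0.82 [374.5 281.4] 716
loupe side 0.71 [289.  276.8] 844
('dp', [-0.21, 0.08, 5.55], 'ang', [-0.2, -0.2, 11.9])
```

```bash
python3 -m pendant '[{"hand":5,"dp":[-0.2,0.1,1],"angular":[0,0,6]},{"hand":5,"dp":[-0.2,0.1,2],"angular":[0,0,11.9]},{"hand":5,"dp":[-0.2,0.1,3],"angular":[0,0,11.9]},{"hand":5,"dp":[-0.2,0.1,3],"angular":[0,0,11.9]}]' 30
python3 - <<'E'
from h import *
s=st();f=grab('top');g=grab('side')
P={}
for n,im,b in(('t',f,(235,190,262,215)),('s',g,(262,190,290,212))):
    h=cv2.cvtColor(im['color'],cv2.COLOR_BGR2HSV)[b[1]:b[3],b[0]:b[2]]
    m=(h[...,0]>105)&(h[...,0]<130)&(h[...,1]>90);ys,xs=np.where(m);P[n]=((xs.min()+xs.max())/2+b[0],(ys.min()+ys.max())/2+b[1]);print(n,P[n],(xs.mean()+b[0],ys.mean()+b[1]),m.sum(),np.ptp(xs),np.ptp(ys),np.round(plane(im,(xs.mean()+b[0],ys.mean()+b[1]),.04),4))
print('ptr',tri(f,(147,152.5),g,(246.8,136.4)))
b=cv2.resize(g['color'][220:320,320:450],(780,600),interpolation=3);cv2.imwrite('pics/g.png',b)
q=s['eef_pos'];
print('proj TCP ground',proj(g,[q[0],q[1],.008]),[proj(g,np.array([q[0],q[1],.008])+d*.025*R(s['tcp_rot']).as_matrix()[:,1]) for d in(-1,1)])
E
```

```text
time_s: 10.42
eef_pos: [0.4992, -0.3317, 0.0839]
tcp_rot: [-0.002, 0.996, -0.089, 0.001]
contact_force: [-0.1, 0.7, -0.1]
grip_width: 0.0497
t 10.42 p [ 0.4992 -0.3317  0.0839] F [-0.1  0.7 -0.1] w 0.0497 ax [[-0.177, -0.984, -0.004], [0.002, 0.004, -1.0]] q [-0.16  0.64  0.98  1.67 -0.58  1.15 -0.77]
t (np.float64(248.0), np.float64(204.5)) (np.float64(248.0), np.float64(204.66666666666666)) 3 2 1 [0.5722 0.0789 0.04  ]
s (np.float64(274.0), np.float64(200.5)) (np.float64(273.7647058823529), np.float64(200.41176470588235)) 17 6 3 [0.5821 0.083  0.04  ]
ptr (array([0.69262766, 0.32035377, 0.1338173 ]), np.float64(0.0010989926785212314))
proj TCP ground [365.51055849 287.56255783] [array([358.795162  , 281.95135232]), array([372.41432594, 293.33116107])]
```

View pics/g.png

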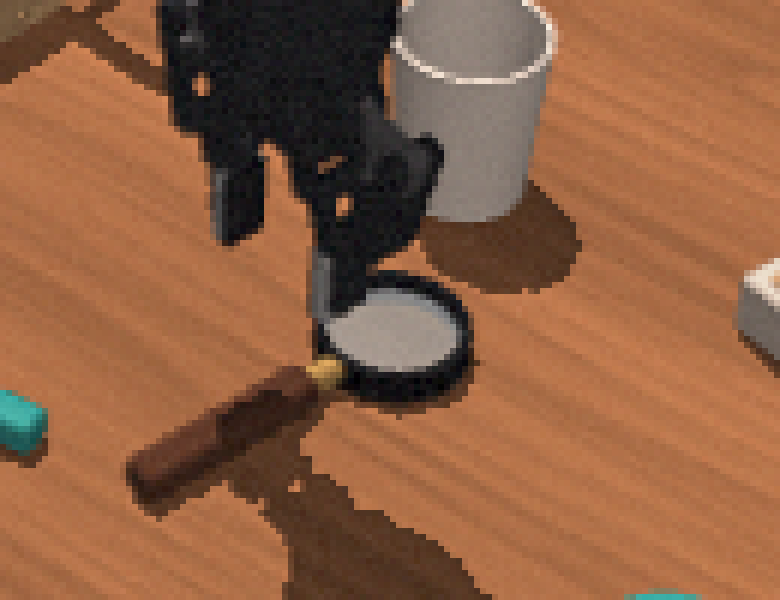

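The picture shows the handle axis passing through crop (300,385)–(150,475). My projected grip point (273,405) sits on it, just behind the brass neck, with the jaws straddling it. Descending to grip.

```bash
python3 -m pendant '[{"hand":5,"dp":[0,0,3],"angular":[0,0,0]},{"hand":5,"dp":[0,0,5.5],"angular":[0,0,0]},{"hand":5,"dp":[0,0,6.8],"angular":[0,0,0]},{"hand":5,"dp":[0,0,7.2],"angular":[0,0,0]},{"hand":4,"dp":[0,0,7.2],"angular":[0,0,0]},{"hand":3,"dp":[0,0,7.2],"angular":[0,0,0]},{"hand":1.2,"dp":[0,0,7.2],"angular":[0,0,0]},{"hand":1.2,"dp":[0,0,7.2],"angular":[0,0,0]},{"hand":1.2,"dp":[0,0,7.2],"angular":[0,0,0]},{"hand":1.2,"dp":[0,0,7.2],"angular":[0,0,0]}]' 50
python3 -c "
from h import *
s=st()"
```

```text
time_s: 11.35
eef_pos: [0.5005, -0.3334, 0.0153]
tcp_rot: [-0.001, 0.996, -0.089, 0.003]
contact_force: [-1.3, 0.2, 7.3]
grip_width: 0.0163
t 11.35 p [ 0.5005 -0.3334  0.0153] F [-1.3  0.2  7.3] w 0.0163 ax [[-0.177, -0.984, -0.003], [0.006, 0.002, -1.0]] q [-0.11  0.72  0.91  1.72 -0.66  1.03 -0.72]
```

```bash
python3 -m pendant '[{"hand":1.2,"dp":[0,0,-1],"angular":[0,0,0]},{"hand":1.2,"dp":[0,0,-3],"angular":[0,0,0]},{"hand":1.2,"dp":[0,0,-6],"angular":[0,0,0]},{"hand":1.2,"dp":[0,0,-9],"angular":[0,0,0]},{"hand":1.2,"dp":[-0.2,-1.5,-12],"angular":[0,0,0]},{"hand":1.2,"dp":[-0.6,-4,-14],"angular":[0,0,0]},{"hand":1.2,"dp":[-1,-7,-16],"angular":[0,0,0]},{"hand":1.2,"dp":[-1.4,-10,-17],"angular":[0,0,0]},{"hand":1.2,"dp":[-1.8,-13,-17],"angular":[0,0,0]},{"hand":1.2,"dp":[-2.2,-16,-17],"angular":[0,0,0]},{"hand":1.2,"dp":[-2.5,-18,-17],"angular":[0,0,0]},{"hand":1.2,"dp":[-2.5,-18,-17],"angular":[0,0,0]}]' 50
python3 - <<'E'
from h import *
s=st();g=grab('side');q=s['eef_pos'];c=proj(g,q).astype(int);print(c)
b=g['color'][max(0,c[1]-60):c[1]+60,c[0]-60:c[0]+90];cv2.imwrite('pics/i.png',cv2.resize(b,None,fx=5,fy=5,interpolation=3))
print(go([.517,.0925,.16],down([-.181,-.9835,0])))
E
```

```text
time_s: 12.35
eef_pos: [0.5078, -0.1466, 0.186]
tcp_rot: [-0.003, 0.996, -0.086, 0.003]
contact_force: [0.4, 0.1, -1.1]
grip_width: 0.0164
t 12.35 p [ 0.5078 -0.1466  0.186 ] F [ 0.4  0.1 -1.1] w 0.0164 ax [[-0.17, -0.985, -0.006], [0.006, 0.005, -1.0]] q [-0.7   0.37  1.17  1.75 -0.37  1.25 -1.19]
[310 198]
('dp', [-3.24, -23.97, 2.72], 'ang', [-0.3, -0.3, 0.5])
```

View pics/i.png

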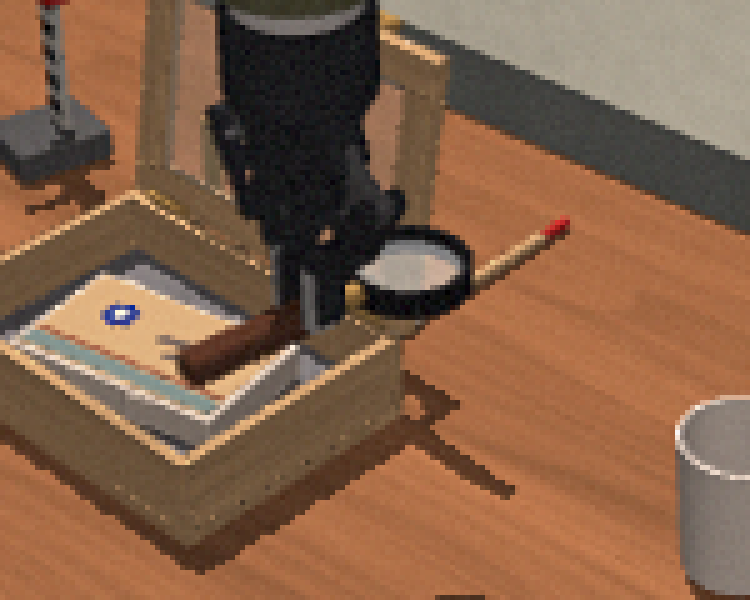

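The loupe is held level, with the rim at (415,273) in the crop and the handle in the jaws. The rosette is at (122,314). Continue over it.

```bash
python3 -m pendant '[{"hand":1.2,"dp":[-0.4,-3,0],"angular":[0,0,0.5]},{"hand":1.2,"dp":[-0.8,-6,0],"angular":[0,0,0.5]},{"hand":1.2,"dp":[-1.2,-9,0],"angular":[0,0,0.5]},{"hand":1.2,"dp":[-1.6,-12,0.3],"angular":[0,0,0.5]},{"hand":1.2,"dp":[-2,-15,0.7],"angular":[0,0,0.5]},{"hand":1.2,"dp":[-2.4,-18,1.2],"angular":[0,0,0.5]},{"hand":1.2,"dp":[-2.8,-20.5,1.8],"angular":[0,0,0.5]},{"hand":1.2,"dp":[-3,-22.5,2.4],"angular":[-0.2,-0.3,0.5]},{"hand":1.2,"dp":[-3.2,-24,3],"angular":[-0.3,-0.3,0.5]},{"hand":1.2,"dp":[-3.2,-24,3.6],"angular":[-0.3,-0.3,0.5]},{"hand":1.2,"dp":[-3.2,-24,3.9],"angular":[-0.3,-0.3,0.5]},{"hand":1.2,"dp":[-3.2,-24,3.9],"angular":[-0.3,-0.3,0.5]}]' 50
python3 - <<'E'
from h import *
s=st();g=grab('side');f=grab('top')
lens=np.array(s['eef_pos'])+.064*R(s['tcp_rot']).as_matrix()[:,0]+[0,0,-.0083]
print('lens est',lens,'side',proj(g,lens),'top',proj(f,lens))
print('expected at target', proj(g,[.58,.081,.134]),proj(f,[.58,.081,.134]), 'ros proj',proj(g,[.58,.081,.04]),proj(f,[.58,.081,.04]))
def crop(im,c,w=50): 
    c=np.round(c).astype(int);return cv2.resize(im['color'][c[1]-w:c[1]+w,c[0]-w//1:c[0]+w],(400,400),interpolation=3),c-w
a,oa=crop(g,proj(g,lens));b,ob=crop(f,proj(f,lens));print(oa,ob);cv2.imwrite('pics/j.png',np.hstack([a,b]))
E
```

```text
time_s: 13.4
eef_pos: [0.5173, 0.0906, 0.1478]
tcp_rot: [0.001, 0.996, -0.092, -0.0]
contact_force: [0.2, -0.7, 0.0]
grip_width: 0.0164
t 13.4 p [0.5173 0.0906 0.1478] F [ 0.2 -0.7  0. ] w 0.0164 ax [[-0.184, -0.983, 0.002], [-0.0, -0.002, -1.0]] q [-1.14  0.41  1.14  1.81 -0.4   1.18 -1.63]
lens est [0.58018923 0.0788994  0.13952087] side [271.65465431 172.74672627] top [241.95273944 194.45637523]
expected at target [271.26009726 174.16534697] [241.46479142 194.98706141] ros proj [273.71263024 200.94959216] [247.26641814 201.82148065]
[222 123] [192 144]
```

View pics/j.png

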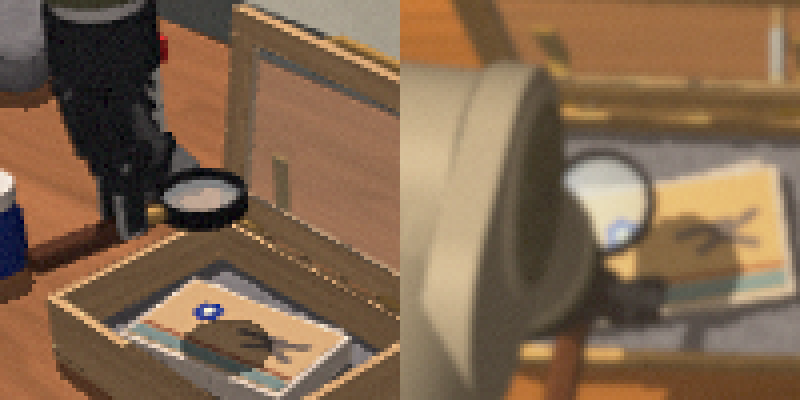

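Side view: rosette at (208,312), matching its projection; rim centre near (203,199). Top view: rim centre near (601,201). Both are within about 2 mm of my estimate. Final small correction: down 5 mm, 2 mm to +y.

```bash
python3 -m pendant '[{"hand":1.2,"dp":[0,-0.1,0.2],"angular":[0,0,0]},{"hand":1.2,"dp":[0,-0.2,0.4],"angular":[0,0,0]},{"hand":1.2,"dp":[0,-0.2,0.5],"angular":[0,0,0]},{"hand":1.2,"dp":[0,-0.2,0.5],"angular":[0,0,0]},{"hand":1.2,"dp":[0,-0.2,0.5],"angular":[0,0,0]},{"hand":1.2,"dp":[0,-0.2,0.5],"angular":[0,0,0]}]' 50
python3 - <<'E'
from h import *
s=st();g=grab('side');f=grab('top')
lens=np.array(s['eef_pos'])+.064*R(s['tcp_rot']).as_matrix()[:,0]+[0,0,-.0083]
print('lens est',lens,'side',proj(g,lens),'top',proj(f,lens))
print('tri prev lens',tri(f,(242.2,194.2),g,(272.7,172.75)))
for a in((147,152),(147,152.5),(147,153)):
  for b in((246.5,136.3),(247.2,136.5)): print('ptr',tri(f,a,g,b)[0])
c=g['color'][115:215,210:310];d=g['color'][125:150,237:277]
cv2.imwrite('pics/k.png',np.hstack([cv2.resize(c,(450,450),interpolation=3),cv2.resize(cv2.resize(d,(350,219),interpolation=3),(350,450))]))
E
```

```text
time_s: 14.0
eef_pos: [0.5181, 0.0926, 0.1436]
tcp_rot: [0.0, 0.996, -0.092, 0.0]
contact_force: [-0.2, -0.7, -0.6]
grip_width: 0.0165
t 14.0 p [0.5181 0.0926 0.1436] F [-0.2 -0.7 -0.6] w 0.0165 ax [[-0.184, -0.983, 0.001], [0.001, -0.001, -1.0]] q [-1.13  0.42  1.13  1.81 -0.41  1.17 -1.63]
lens est [0.58097565 0.08084863 0.13533952] side [271.50707105 173.65300743] top [241.44332372 194.49000367]
tri prev lens (array([0.58174555, 0.07773643, 0.1390678 ]), np.float64(0.002107726121575073))
ptr [0.69314795 0.32099244 0.1338878 ]
ptr [0.69444461 0.32086722 0.13256097]
ptr [0.69205434 0.32037851 0.1344533 ]
ptr [0.6933451  0.32024812 0.13313387]
ptr [0.69096077 0.3197633  0.13502092]
ptr [0.69224566 0.31962777 0.13370887]
```

View pics/k.png

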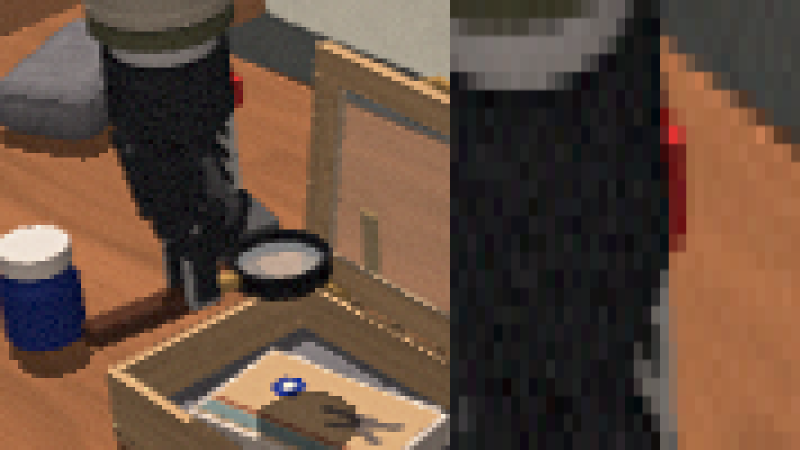

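The lens is level over the rosette, clear of the case and gauge, and the lid is still back. Lens height is about 135 mm against a pointer at about 134 mm. Handing in.

```bash
python3 -c "
from h import *
s=st();print(np.abs(s['dq']).max())
from bench import close_job
print(close_job())"
```

```text
t 14.1 p [0.5181 0.0927 0.1436] F [-0.7  0.6 -1.3] w 0.016 ax [[-0.184, -0.983, 0.001], [0.001, -0.001, -1.0]] q [-1.13  0.42  1.13  1.81 -0.41  1.17 -1.63]
0.0019680121285771644
the job is handed in; nothing more can be done
None
```

I opened the lid by its bar handle and eased it onto its stop. I then picked up the black-rimmed loupe by its handle and handed the job in at 14.1 s, still holding the lens over the rosette. The hand-in reports no verdict, so the checks below are mine.

- **Lid:** about 30 N of resistance at roughly 1.73 rad showed it was on the stop. It was still leaning back in the last picture.
- **Lens position:** I estimated the lens centre at (0.581, 0.081, 0.135) m, against a rosette at about (0.580, 0.081) m and a pointer height of about 0.134 m. That height carries a reading spread of about 1.5 mm.
- **Steadiness and level:** the tool was within 0.002 rad of vertical and the loupe looked level in the pictures. The joints were nearly still (under 0.002 rad/s), and the 50 N grip was holding at 16 mm.
- **Other objects:** in the pictures the fragment's rosette stayed within a pixel of where it was, and I saw nothing else disturbed. I did not measure the gauge, jar, cup and brush again at the end.

**Where checks disagreed:**
- The side and top cameras differed by about 2 mm on the lens.
- Through the top camera alone, partly covered by the arm, the rosette came out about 10 mm off in x, from only 3 pixels. I did not use that reading; the earlier top view and the clear side view agreed within 3–4 mm.
- The first stretch of lid opening reached about 35 N at the wrist because my estimated arc was slightly off. I refitted it from the measured poses.

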